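# Pack the cleaned fossils into their cut-out trays

## Task

Pack away the cleaned fossils, each into the foam tray cut for it: the two ammonites flat in the round cut-outs of their own size, the finger bone lengthwise in the oblong one, and the belemnite guard standing upright in the deep well of the tall tray, with its cone seated point down, fully home and straight, in the hollow of the guard. Set every piece down, never drop it, and leave the adhesive jar where it stands.

Things in the scene. Friction and masses are not known exactly. Their poses are not given: they have to be found in the camera images.
- ammonite_big: The larger of two ribbed, coiled fossil shells (ammonites), grey-brown stone, lying flat: a disc 62 mm across and 24 mm thick, 0.15 kg. Origin at the centre of its underside, z up; yaw of no account. Grip it across the rim, with the fingertips 9 mm or more above its underside, as they do not fit into the cut-out beside it.
- ammonite_small: The smaller ribbed, coiled ammonite, the same stone, lying flat: a disc 44 mm across and 20 mm thick, 0.07 kg. Origin at the centre of its underside, z up; yaw of no account. Grip it as the larger one.
- bone: Fossil finger bone, dark brown stone, lying flat, waisted like an hourglass: 90 mm long (own x), 36 mm wide at the ends (y), 22 mm at the waist in the middle (34 mm of its length); 26 mm thick, the waist from 2.5 to 23.5 mm above the underside. 0.12 kg. Grip it across the waist. Origin at the centre of its underside, z up; both ends alike.
- guard: Belemnite guard: upright, smooth, amber-brown stone stub, 50 mm across and 80 mm tall, flat foot, about 0.30 kg. In its top a round conical hollow, open upward: 36 mm across at the mouth, narrowing evenly to 13 mm at a flat floor 22 mm above the foot. Origin at the centre of its foot, z up along its axis.
- cone: Belemnite's cone, pale ringed stone, 78 mm long, 0.09 kg, point down: 10 mm across at the flat tip, 32 mm from 56 mm up to its flat top (grip there). Starts loose in the tapered hole of a cork ring (72 mm across, 30 mm high, fixed), tip at bench height. Home in the guard: tip on the hollow's floor, 1.5 mm play all round, top 20 mm above the guard's. Origin: centre of the tip, z up along its axis.
- tray_big_round: White card storage tray filled with dark foam, 104 mm square, 24 mm high, with the larger shallow round cut-out, pale at the bottom: 78 mm across, 8 mm deep, its floor 16 mm above the bench, in the middle. Origin at the centre of the tray's underside, z up. The tray is fixed to the bench and does not shift.
- tray_small_round: White card storage tray filled with dark foam, 86 mm square, 24 mm high, with the smaller shallow round cut-out, pale at the bottom: 60 mm across, 8 mm deep, its floor 16 mm above the bench, in the middle. Origin at the centre of the tray's underside, z up. The tray is fixed to the bench and does not shift.
- tray_oblong: White card storage tray filled with dark foam, 134 mm long (along its own x), 80 mm wide, 24 mm high, with an oblong cut-out, pale at the bottom: 106 mm along x by 52 mm along y, 8 mm deep, its floor 16 mm above the bench, in the middle. Origin at the centre of the tray's underside, z up. The tray is fixed to the bench and does not shift.
- tray_deep: The tall white card tray filled with dark foam, 94 mm square, 44 mm high, with a deep round well, pale at the bottom: 66 mm across, 26 mm deep, its floor 18 mm above the bench, in the middle. Origin at the centre of the tray's underside, z up. The tray is fixed to the bench and does not shift.
- jar: White adhesive jar with a blue cap, 58 mm across and 75 mm tall, standing at the side of the work; to be left alone. Origin at the centre of its foot.

How it is judged:
At the end, for the whole second after the job is handed in: Ammonites and guard in their own cut-outs within 12 mm of centre, bone within 13 mm and 0.3 rad of lengthwise; undersides within 4 mm of the floor, tilt under 0.12 rad; cone tip within 4 mm of the hollow's floor, 5 mm and 0.09 rad of the guard's axis. All at rest (under 20 mm/s) (horizontal distance between ammonite_big and tray_big_round below 0.012 m and z of ammonite_big in the frame of tray_big_round below 0.02 m and angle between each of ammonite_big, ammonite_small, bone, guard's own z axis and vertical below 0.12 rad and horizontal distance between ammonite_small and tray_small_round below 0.012 m and z of ammonite_small in the frame of tray_small_round below 0.02 m and horizontal distance between bone and tray_oblong below 0.013 m and z of bone in the frame of tray_oblong below 0.02 m and angle between the x axis of bone and the x axis of tray_oblong, either way round below 0.3 rad and horizontal distance between guard and tray_deep below 0.012 m and z of guard in the frame of tray_deep below 0.022 m and horizontal distance between cone and guard below 0.005 m and z of cone in the frame of guard below 0.026 m and angle between the z axis of cone and the z axis of guard, either way round below 0.09 rad and linear speed of each of ammonite_big, ammonite_small, bone, guard, cone below 0.02 m/s); the robot touches nothing.
It fails at once if the adhesive jar is pushed or knocked over (moved 30 mm) (distance of jar from where it was at the start of the episode above 0.03 m).
It fails at once if a fossil is dropped (it falls free of the fingers faster than 0.65 m/s) ((linear speed of ammonite_big above 0.65 m/s and contact force between ammonite_big and the fingers below 0.05 N) or (linear speed of ammonite_small above 0.65 m/s and contact force between ammonite_small and the fingers below 0.05 N) or (linear speed of bone above 0.65 m/s and contact force between bone and the fingers below 0.05 N) or (linear speed of guard above 0.65 m/s and contact force between guard and the fingers below 0.05 N) or (linear speed of cone above 0.65 m/s and contact force between cone and the fingers below 0.05 N)).
It also fails if it takes over 128 s, if anything falls off the work surface, if the arm or the gripper's body presses on something with over 40 N, if the wrist force passes 120 N, or if a joint passes its speed limit or range.

## Robot

A 7-joint arm with a two-finger parallel gripper is mounted at the origin on the work surface. World frame = base frame: x ahead of the robot, y to its left, z up, the work surface at z = 0. Lengths are in m, angles in rad, forces in N, time in s.
With the tool pointing down it reaches from about 0.425 to 1.025 m from the base axis. Payload 3.6 kg.
Tool frame: the origin (TCP) lies midway between the tips of the shut fingers; the grasp point (between the pads) lies bot.tcp_to_grasp behind it (bot.tcp_to_grasp is the distance from the TCP to the grasp point, in m); z points along the fingers, y is the line along which they close (so a half turn about z gives the same grasp; the last joint's range is limited). The gripper opens to 85 mm and grips with 20 to 120 N. Pads are 22 mm wide; open, the fingers measure 114 mm over their backs; the gripper's body (76 mm by 85 mm) begins 54 mm behind the grasp point. The pads swing forward as they close: fully open they stand 13 mm farther back than shut.
Start: joints at [1.113, 0.591, 0.048, 1.609, -0.033, 0.943, -0.034], TCP at [0.259, -0.677, 0.231] pointing down, gripper open.
Joint ranges: [-2.69, 2.69], [-0.47, 2.24], [-1.27, 1.36], [0.19, 2.51], [-1.53, 4.68], [0.08, 2.07], [-3.09, 3.09]. Speed limits (rad/s): [2.57, 2.57, 3.14, 3.14, 3.14, 3.14, 3.14].

## Interface

Orientations are given as a unit quaternion [w, x, y, z].
In Python, from bench import bot, imaging gives the robot as it stands.
- The arm moves only by the tool move_arm, never from a script. Its argument "series" is one flat list of numbers, 5 for each row, row after row: the opening, from 0 (shut) to 1 (fully open), then the shift along the world's x, y, z as a fraction of full scale, then the turn about the world's z as a fraction of full scale. A call has 1 to 10 rows; each row is the pose to reach, as a shift and turn from the pose commanded when the call began; what a row does not reach only later rows make up. Full scale, the value 1, is 250 mm for a shift and 30 degrees for a turn. A row lasts 1/10 s, in which the tool goes at most 50 mm and 8.59 degrees, less where a joint would pass 70% of its speed; a pose out of reach is approached as far as the arm can. A call with a number of a shift or a turn outside -1 to 1 is refused whole. A call with a gripper value outside its range is refused whole. The fingers move at their own pace and stop on an object; "squeeze" is the grip in N (left out, the last holds). Time passes only in rows, so rows that repeat a pose let the fingers close. It gives the time, the measured TCP pose, the force, the opening and the grip force at its end, in the units of the state.
- bot.read_state(): the state, without advancing time (a new reading comes with each control period).
- imaging.read_camera(name): name is "scene" or "top"; returns a dict with "image" (400x640x3 uint8, red, green, blue), "fx", "fy", "cx", "cy" (pixels), "origin" and "attitude" of the camera in the world. Camera axes: x right, y up, looking along -z (the intrinsics and any distortion apply to the point x, -y, -z); pixel columns grow to the right and rows downward; lengths in m; the calibration is good to about 2 mm. A picture is of the moment at which its call begins. There is no depth.
- bot.finish_job(): hands the job in; it is judged then, once.
The state is a dict: "time": time; "joint_positions": joint angles; "qvel": joint speeds; "tau": joint torques, N m; "tcp_pos": TCP position; "tool_rot": TCP orientation; "contact_force": force on the tool from outside, world axes, zero at the start; "ft_torque": the same for the moment, N m; "finger_gap": finger opening in m; "grasp_force": force on a finger pad.
Only numpy, scipy, OpenCV 4.12 (cv2) and the standard library are available. Lean on these libraries where they do the work, as an engineer would, in place of code of your own. Each camera call takes 0.05 s, during which the arm holds its last target. There are 200 camera calls.

## Working session

There is one attempt and no reset: what is moved stays moved. The work goes in short steps, Python scripts to look and compute and a tool call to move; the robot and the scene stay as the last step left them, time stands still between calls to the robot, and variables do not carry over. Pictures are saved under pics/ and viewed, at most 14 in all, crops included, and the job is handed in when it is done.

Besides the shell and the picture viewer there is one more tool, called after "Emit:" in YAML: its name, and indented under it one key for each argument. move_arm: Moves the arm, as the interface text tells. Its arguments: {"type":"object","properties":{"series":{"type":"array","items":{"type":"number"}},"squeeze":{"type":"number"}},"required":["series"]}

```bash
ls; mkdir -p pics
python3 - <<'E'
from bench import bot, imaging
import cv2
print(bot.tcp_to_grasp, bot.read_state())
for n in("scene","top"):
    c=imaging.read_camera(n); cv2.imwrite(f"pics/{n}0.png",c["image"][:,:,::-1])
    print({k:v for k,v in c.items() if k!="image"})
E
```

```text
pics
0.0187 {'time': 0.0, 'joint_positions': array([ 1.11247487,  0.59213026,  0.04829002,  1.60986981, -0.03332615,
        0.94267853, -0.03371235]), 'qvel': array([ 0.00152011,  0.00070084,  0.00035095, -0.00073071,  0.00052778,
        0.00142946, -0.0003779 ]), 'tau': array([-5.01683644e-05, -5.48697853e+01,  1.54635999e+00, -1.98119974e+01,
        9.36032273e-03,  8.78450955e-03,  1.02499206e-05]), 'tcp_pos': array([ 0.25838167, -0.67648775,  0.23011486]), 'tool_rot': array([-1.11110947e-03,  9.83403190e-01,  1.81430057e-01, -2.57298088e-04]), 'contact_force': array([0.17346219, 0.08863361, 0.53056223]), 'ft_torque': array([ 0.0270329 , -0.00167344, -0.0079832 ]), 'grasp_force': 0.0, 'finger_gap': 0.0856134700795103}
{'fx': 386.9069104599042, 'fy': 386.9069104599042, 'cx': 323.22169203073463, 'cy': 199.03084788071436, 'origin': array([ 0.99731271, -0.32784102,  0.59769916]), 'attitude': array([0.82358516, 0.3663058 , 0.17629545, 0.3955344 ])}
{'fx': 446.96478010556484, 'fy': 446.96478010556484, 'cx': 315.9945612192181, 'cy': 200.43400041823196, 'origin': array([0.42064933, 0.07630454, 0.98576091]), 'attitude': array([ 0.70850048,  0.03950757, -0.03129301, -0.70390836])}
```

View pics/top0.png

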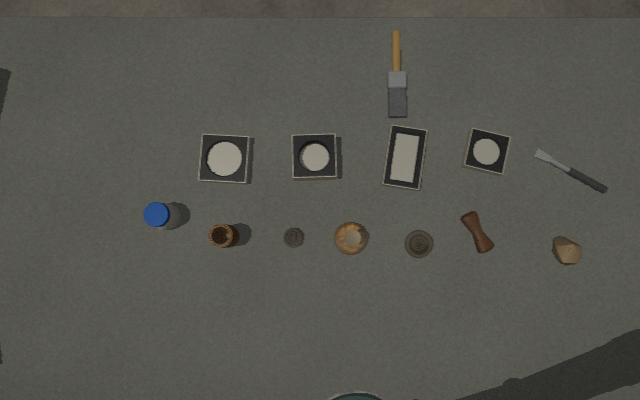

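View pics/scene0.png

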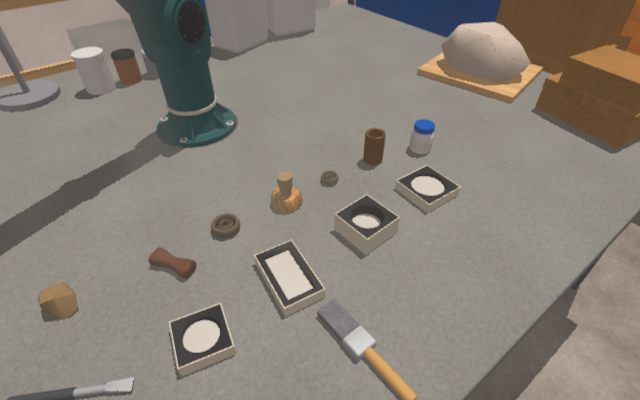

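The top view shows, left to right: big round tray (224,158), deep tray (314,157), oblong tray (405,157), small round tray (487,151). Below them are the jar (157,214), guard (222,236), small ammonite (294,238), cone in its ring (351,238), big ammonite (419,243) and bone (477,232). The scene view shows the same layout, with the cone upright at (286,185).

Run:
```python
import cv2
t=cv2.imread("pics/top0.png")
def crop(n,x,y,w,h,s=4):
    c=cv2.resize(t[y:y+h,x:x+w],None,fx=s,fy=s,interpolation=cv2.INTER_CUBIC)
    c=cv2.convertScaleAbs(c,alpha=1.5)
    for i in range(0,w,20): cv2.putText(c,str(x+i),(i*s,10),0,.35,(0,255,255)); cv2.line(c,(i*s,12),(i*s,18),(0,255,255))
    for j in range(0,h,20): cv2.putText(c,str(y+j),(0,j*s+4),0,.35,(0,255,255)); cv2.line(c,(24,j*s),(30,j*s),(0,255,255))
    cv2.imwrite(n,c)
crop("pics/cl.png",190,120,190,145)
crop("pics/cr.png",330,120,190,145)
```

```text
(no output)
```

View pics/cl.png

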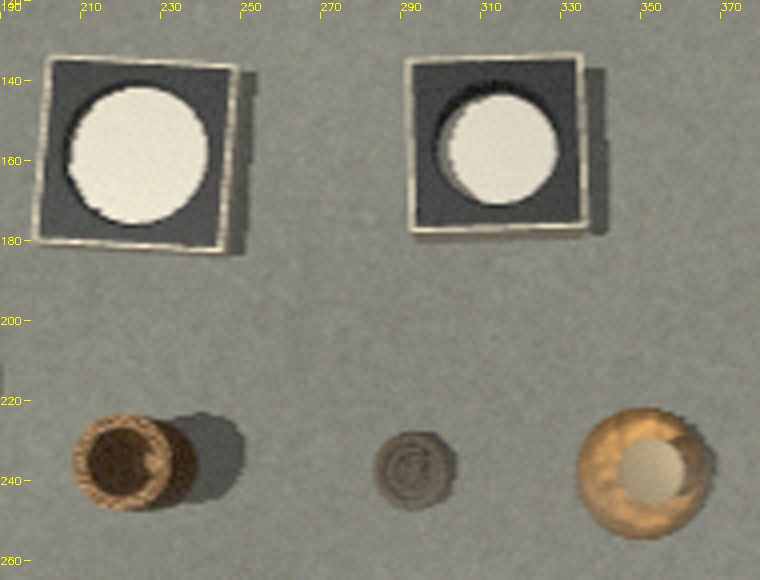

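View pics/cr.png

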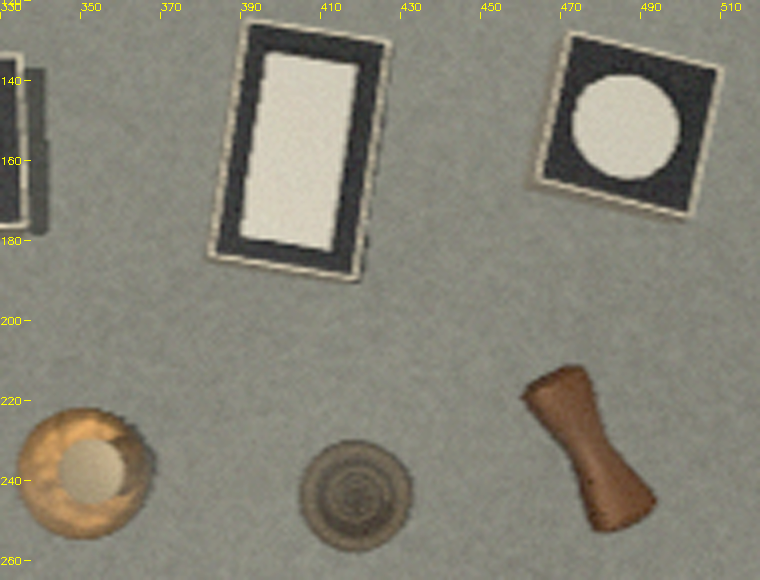

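The crops give clear outlines. Tray centres come from the four rim corners, and round parts from their circle edges. I'll turn these into positions now.

```bash
cat > h.py <<'E'
import numpy as np, cv2
from scipy.spatial.transform import Rotation as R
from bench import bot, imaging
def ray(c,u,v):
    q=c["attitude"]; d=np.array([(u-c["cx"])/c["fx"],-(v-c["cy"])/c["fy"],-1])
    return R.from_quat([*q[1:],q[0]]).apply(d)
def world(c,u,v,z):
    d=ray(c,u,v); o=c["origin"]; return o+d*(z-o[2])/d[2]
def pix(c,p):
    q=c["attitude"]; d=R.from_quat([*q[1:],q[0]]).inv().apply(np.array(p)-c["origin"])
    return c["cx"]-c["fx"]*d[0]/d[2], c["cy"]+c["fy"]*d[1]/d[2]
def look(n,f,x,y,w,h,s):
    c=imaging.read_camera(n); t=c["image"][:,:,::-1][y:y+h,x:x+w]
    cv2.imwrite(f,cv2.convertScaleAbs(cv2.resize(t,None,fx=s,fy=s,interpolation=cv2.INTER_CUBIC),alpha=1.4)); return c
E
python3 - <<'E'
from h import *
c=imaging.read_camera("top"); s=imaging.read_camera("scene")
W=lambda x0,p,z: world(c,x0+(p[0]+.5)/4-.5,120+(p[1]+.5)/4-.5,z)
def tray(n,x0,P,z):
    w=np.array([W(x0,p,z) for p in P])[:,:2]; m=w.mean(0); e=np.diff(np.vstack([w,w[:1]]),axis=0)
    print(n,m.round(4),"sides",np.linalg.norm(e,axis=1).round(3),"dir",np.degrees(np.arctan2(e[:,1],e[:,0])).round(1),"scene px",np.round(pix(s,[*m,z]),1))
def circ(n,x0,a,b,cc,d,z):
    l,r,t,bb=[W(x0,p,z) for p in((a,(cc+d)/2),(b,(cc+d)/2),((a+b)/2,cc),((a+b)/2,d))]
    m=W(x0,((a+b)/2,(cc+d)/2),z); print(n,m[:2].round(4),"dia",np.linalg.norm(l-r).round(3),np.linalg.norm(t-bb).round(3),"scene px",np.round(pix(s,m),1))
tray("bigR",190,[(50,57),(238,67),(223,251),(35,241)],.024)
tray("deep",190,[(407,60),(581,54),(587,226),(411,231)],.044)
tray("obl",330,[(247,20),(389,41),(357,280),(209,257)],.024)
tray("smallR",330,[(570,32),(721,68),(690,216),(538,181)],.024)
tray("bone",330,[(523,397),(585,367),(655,497),(598,532)],.018)
circ("guard",190,74,171,414,510,.08)
circ("small",190,375,453,431,509,.012)
circ("cone",190,617,684,437,503,.078)
circ("cork",190,577,708,407,539,.025)
circ("big",330,300,412,440,552,.013)
a,b=W(330,(554,382),.018),W(330,(626.5,514.5),.018); print("bone axis",np.degrees(np.arctan2(*(b-a)[1::-1])))
E
```

```text
bigR [0.6094 0.2904] sides [0.104 0.102 0.103 0.102] dir [-92.9 176.7  87.2  -2.7] scene px [427.1 183.8]
deep [0.6125 0.0931] sides [0.094 0.093 0.094 0.093] dir [ -87.7 -177.9   91.9    2. ] scene px [366.6 215.7]
obl [ 0.614  -0.1049] sides [0.078 0.133 0.081 0.133] dir [-98.4 171.6  81.4  -9.4] scene px [287.7 271.3]
smallR [ 0.6285 -0.2839] sides [0.084 0.084 0.084 0.085] dir [-103.6  166.5   77.   -13.3] scene px [200.7 333.6]
bone [ 0.4525 -0.2595] sides [0.038 0.078 0.036 0.082] dir [ -64.1 -153.1  121.3   27.9] scene px [172.5 260.7]
guard [0.4399 0.2806] dia 0.049 0.049 scene px [374.8 133.4]
small [0.4381 0.1371] dia 0.042 0.042 scene px [329.  177.6]
cone [0.4377 0.0133] dia 0.034 0.033 scene px [284.5 176.2]
cork [0.4371 0.0139] dia 0.07 0.07 scene px [286.2 194.4]
big [ 0.4259 -0.1345] dia 0.06 0.06 scene px [225.2 225.2]
bone axis -152.571384580491
```

Side lengths and diameters match the given sizes to about 2 mm, and the projections into the scene camera agree. I'll start with the bone, which needs about +6.5° of turn.

Emit:
move_arm:
  series: [1, 0.45, 0.96, 0, 0.217, 1, 0.45, 0.96, 0, 0.217, 1, 0.45, 0.96, 0, 0.217, 1, 0.45, 0.96, 0, 0.217, 1, 0.45, 0.96, 0, 0.217, 1, 0.45, 0.96, 0, 0.217, 1, 0.45, 0.96, 0, 0.217]
  squeeze: 30

```text
time: 0.9
tcp_pos: [0.3731, -0.4342, 0.2313]
tool_rot: [-0.001, 0.971, 0.24, 0.0]
contact_force: [0.4, -0.0, 0.1]
finger_gap: 0.0856
grasp_force: 0.0
```

Emit:
move_arm:
  series: [1, 0.32, 0.7, 0, 0, 1, 0.32, 0.7, 0, 0, 1, 0.32, 0.7, 0, 0, 1, 0.32, 0.7, -0.2, 0, 1, 0.32, 0.7, -0.4, 0, 1, 0.32, 0.7, -0.6, 0, 1, 0.32, 0.7, -0.68, 0, 1, 0.32, 0.7, -0.68, 0, 1, 0.32, 0.7, -0.68, 0]

```text
time: 1.8
tcp_pos: [0.451, -0.2644, 0.0612]
tool_rot: [0.0, 0.972, 0.236, -0.0]
contact_force: [0.3, 0.2, 0.1]
finger_gap: 0.0853
grasp_force: 0.0
```

Run:
```python
from h import *
c=look("top","pics/b1.png",430,180,100,100,5); print(bot.read_state()["tcp_pos"])
print(pix(c,[.4525,-.2595,.018]))
c=look("scene","pics/b1s.png",100,180,160,130,5)
```

```text
[ 0.45178663 -0.26448571  0.06231509]
(np.float64(477.1737881061152), np.float64(231.61130550608772))
```

View pics/b1s.png

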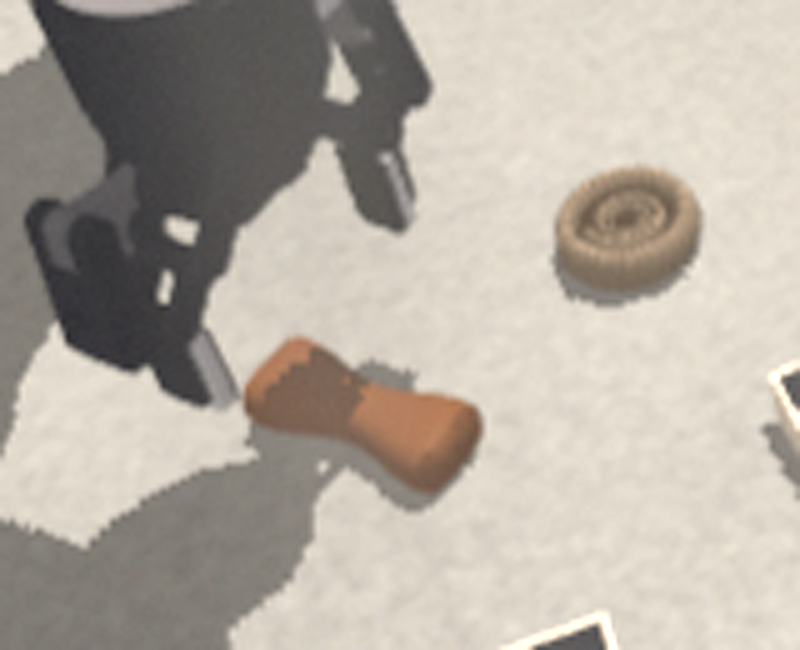

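The scene crop shows the open fingers, with tips at crop (220,400) and (405,225), straddling the bone's waist at about (350,400). The tool is roughly 5 mm off in y, so I'll correct that, lower and grip.

Emit:
move_arm:
  series: [1, 0.004, 0.02, 0, 0, 1, 0.004, 0.02, -0.1, 0, 1, 0.004, 0.02, -0.21, 0, 1, 0.004, 0.02, -0.21, 0, 0, 0.004, 0.02, -0.21, 0, 0, 0.004, 0.02, -0.21, 0, 0, 0.004, 0.02, -0.21, 0, 0, 0.004, 0.02, -0.21, 0, 0, 0.004, 0.02, -0.21, 0, 0, 0.004, 0.02, -0.21, 0]
  squeeze: 30

```text
time: 2.9
tcp_pos: [0.4529, -0.2579, 0.0098]
tool_rot: [0.001, 0.972, 0.237, 0.001]
contact_force: [-1.5, -0.1, 6.1]
finger_gap: 0.0216
grasp_force: 30.2
```

Run:
```python
from h import *
print(bot.read_state()["contact_force"])
c=look("scene","pics/b2s.png",120,200,110,90,7)
```

```text
[-1.54925473 -0.12324351  6.0500697 ]
```

View pics/b2s.png

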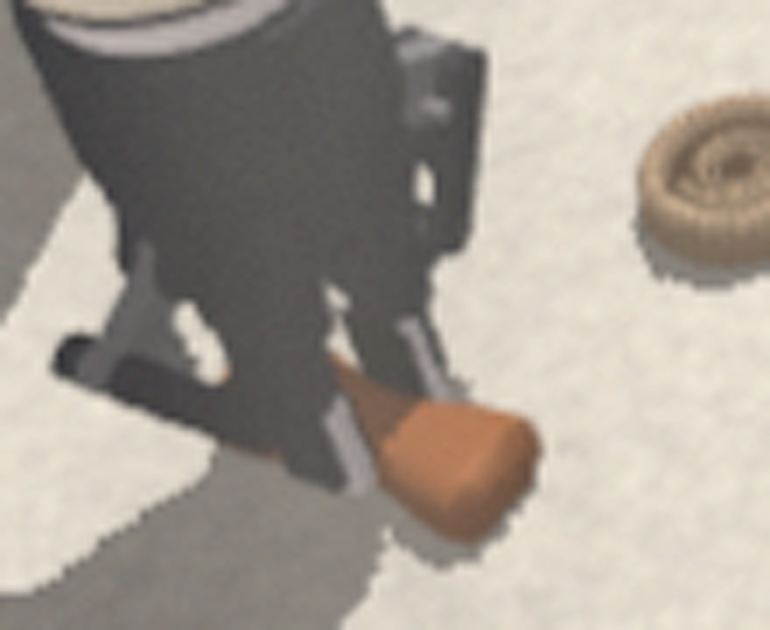

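The bone is held at 21.6 mm, as expected for the waist. I'll lift, carry and turn it.

Emit:
move_arm:
  series: [0, 0, 0, 0.05, 0, 0, 0, 0, 0.15, 0, 0, 0, 0, 0.25, 0, 0, 0.12, 0.12, 0.3, -0.2, 0, 0.24, 0.24, 0.3, -0.4, 0, 0.36, 0.35, 0.3, -0.6, 0, 0.48, 0.46, 0.3, -0.8, 0, 0.58, 0.55, 0.3, -1, 0, 0.64, 0.61, 0.3, -1, 0, 0.64, 0.61, 0.3, -1]
  squeeze: 50

```text
time: 3.95
tcp_pos: [0.6147, -0.1007, 0.0841]
tool_rot: [-0.001, 1.0, -0.019, 0.001]
contact_force: [0.3, 0.0, -0.9]
finger_gap: 0.0213
grasp_force: 49.1
```

Emit:
move_arm:
  series: [0, 0, -0.016, -0.05, -0.22, 0, 0, -0.016, -0.12, -0.22, 0, 0, -0.016, -0.17, -0.22, 0, 0, -0.016, -0.2, -0.22, 0, 0, -0.016, -0.215, -0.22, 0, 0, -0.016, -0.225, -0.22, 0, 0, -0.016, -0.23, -0.22, 0, 0, -0.016, -0.23, -0.22]

```text
time: 4.75
tcp_pos: [0.6124, -0.1088, 0.0266]
tool_rot: [-0.0, 0.997, -0.08, 0.0]
contact_force: [1.1, 0.2, -1.2]
finger_gap: 0.0203
grasp_force: 49.1
```

Emit:
move_arm:
  series: [0, 0.003, 0.012, 0, 0, 0, 0.003, 0.012, -0.004, 0, 0, 0.003, 0.012, -0.008, 0, 0, 0.003, 0.012, -0.008, 0]

```text
time: 5.15
tcp_pos: [0.6136, -0.105, 0.026]
tool_rot: [-0.001, 0.997, -0.08, 0.0]
contact_force: [-1.4, 1.4, 9.3]
finger_gap: 0.0207
grasp_force: 50.4
```

Contact with the floor registers at 9 N. I'll release and rise.

Emit:
move_arm:
  series: [0.5, 0, 0, 0, 0, 1, 0, 0, 0, 0, 1, 0, 0, 0, 0, 1, 0, 0, 0, 0, 1, 0, 0, 0.1, 0, 1, 0, 0, 0.3, 0, 1, 0, 0, 0.5, 0, 1, 0, 0, 0.6, 0, 1, -0.3, -0.06, 0.6, 0, 1, -0.6, -0.12, 0.6, 0]

```text
time: 6.15
tcp_pos: [0.5159, -0.1254, 0.1755]
tool_rot: [0.0, 0.997, -0.079, 0.002]
contact_force: [-0.8, -1.5, -1.3]
finger_gap: 0.0853
grasp_force: 0.0
```

Emit:
move_arm:
  series: [1, -0.15, 0, 0, 0, 1, -0.15, 0, -0.2, 0, 1, -0.15, 0, -0.38, 0, 1, -0.15, 0, -0.38, 0, 1, -0.15, 0, -0.38, 0]

```text
time: 6.65
tcp_pos: [0.477, -0.1256, 0.0791]
tool_rot: [-0.0, 0.997, -0.08, -0.001]
contact_force: [0.0, -0.4, -0.2]
finger_gap: 0.0854
grasp_force: 0.0
```

Emit:
move_arm:
  series: [1, -0.204, -0.036, 0, 0, 1, -0.204, -0.036, 0, 0, 1, -0.204, -0.036, -0.15, 0, 1, -0.204, -0.036, -0.302, 0, 1, -0.204, -0.036, -0.302, 0, 0, -0.204, -0.036, -0.302, 0, 0, -0.204, -0.036, -0.302, 0, 0, -0.204, -0.036, -0.302, 0, 0, -0.204, -0.036, -0.302, 0, 0, -0.204, -0.036, -0.302, 0]
  squeeze: 40

```text
time: 7.65
tcp_pos: [0.4278, -0.1348, 0.0065]
tool_rot: [0.0, 0.997, -0.08, 0.002]
contact_force: [-0.5, 0.9, 8.7]
finger_gap: 0.0591
grasp_force: 42.1
```

Run:
```python
from h import *
c=look("scene","pics/a1s.png",190,160,110,90,7)
```

```text
(no output)
```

View pics/a1s.png

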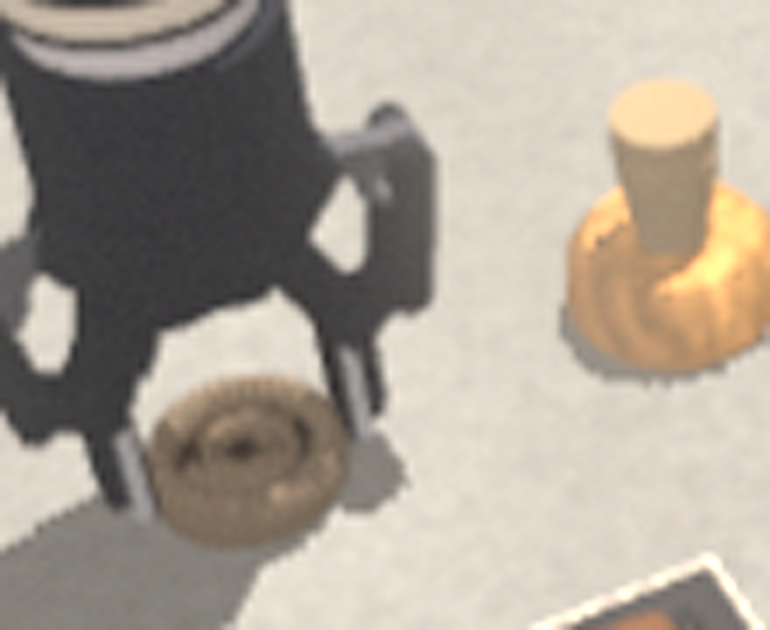

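The scene crop shows the pads on the big ammonite, but the tips sit high on the rounded rim: the gap is 59 mm, not 62. I'll reopen, go 4 mm lower and regrip.

Emit:
move_arm:
  series: [1, 0, 0, 0, 0, 1, 0, 0, 0, 0, 1, -0.006, 0, -0.016, 0, 1, -0.006, 0, -0.016, 0, 0, -0.006, 0, -0.016, 0, 0, -0.006, 0, -0.016, 0, 0, -0.006, 0, -0.016, 0, 0, -0.006, 0, -0.016, 0, 0, -0.006, 0, -0.016, 0]

```text
time: 8.6
tcp_pos: [0.4247, -0.1343, 0.0]
tool_rot: [-0.0, 0.997, -0.08, -0.0]
contact_force: [0.3, 0.5, 4.7]
finger_gap: 0.0594
grasp_force: 42.0
```

Emit:
move_arm:
  series: [1, 0, 0, 0, 0, 1, 0, 0, 0, 0, 1, 0.004, 0, 0.014, 0, 1, 0.004, 0, 0.014, 0, 0, 0.004, 0, 0.014, 0, 0, 0.004, 0, 0.014, 0, 0, 0.004, 0, 0.014, 0, 0, 0.004, 0, 0.014, 0, 0, 0.004, 0, 0.014, 0]

```text
time: 9.5
tcp_pos: [0.4259, -0.1345, 0.0037]
tool_rot: [0.0, 0.997, -0.08, 0.0]
contact_force: [-0.5, -0.5, 6.5]
finger_gap: 0.0593
grasp_force: 41.5
```

Emit:
move_arm:
  series: [0, 0, 0, 0.04, 0, 0, 0, 0, 0.12, 0, 0, 0, 0, 0.28, 0, 0, 0.06, 0.14, 0.4, 0, 0, 0.12, 0.3, 0.5, 0, 0, 0.19, 0.46, 0.54, 0, 0, 0.26, 0.62, 0.54, 0, 0, 0.32, 0.77, 0.54, 0, 0, 0.37, 0.88, 0.54, 0, 0, 0.4, 0.95, 0.54, 0]

```text
time: 10.5
tcp_pos: [0.5263, 0.1063, 0.1386]
tool_rot: [-0.001, 0.997, -0.078, 0.0]
contact_force: [0.7, -0.2, -1.3]
finger_gap: 0.059
grasp_force: 43.9
```

Emit:
move_arm:
  series: [0, 0.06, 0.14, 0, 0, 0, 0.13, 0.29, 0, 0, 0, 0.2, 0.44, 0, 0, 0, 0.26, 0.58, 0, 0, 0, 0.31, 0.69, -0.05, 0, 0, 0.332, 0.735, -0.15, 0, 0, 0.332, 0.735, -0.25, 0, 0, 0.332, 0.735, -0.32, 0, 0, 0.332, 0.735, -0.32, 0]

```text
time: 11.4
tcp_pos: [0.6062, 0.2844, 0.0554]
tool_rot: [0.002, 0.997, -0.081, -0.003]
contact_force: [-1.1, -0.1, -0.8]
finger_gap: 0.0593
grasp_force: 43.9
```

Emit:
move_arm:
  series: [0, 0.012, 0.02, 0, 0, 0, 0.012, 0.02, -0.06, 0, 0, 0.012, 0.02, -0.1, 0, 0, 0.012, 0.02, -0.125, 0, 0, 0.012, 0.02, -0.136, 0, 0, 0.012, 0.02, -0.142, 0, 0, 0.012, 0.02, -0.142, 0]

```text
time: 12.1
tcp_pos: [0.6119, 0.2917, 0.0227]
tool_rot: [0.0, 0.997, -0.08, -0.0]
contact_force: [0.2, 0.5, -1.7]
finger_gap: 0.0594
grasp_force: 43.9
```

Emit:
move_arm:
  series: [0, -0.004, 0, -0.006, 0, 0, -0.004, 0, -0.012, 0, 0, -0.004, 0, -0.014, 0, 0, -0.004, 0, -0.014, 0]

```text
time: 12.5
tcp_pos: [0.6109, 0.292, 0.0199]
tool_rot: [-0.0, 0.997, -0.08, 0.0]
contact_force: [-0.9, -0.4, 4.1]
finger_gap: 0.0595
grasp_force: 44.4
```

Emit:
move_arm:
  series: [0.8, 0, 0, 0, 0, 1, 0, 0, 0, 0, 1, 0, 0, 0, 0, 1, 0, 0, 0.1, 0, 1, 0, 0, 0.3, 0, 1, 0, 0, 0.5, 0, 1, 0, 0, 0.6, 0, 1, -0.2, -0.02, 0.6, 0, 1, -0.4, -0.04, 0.6, 0, 1, -0.6, -0.04, 0.6, 0]

```text
time: 13.5
tcp_pos: [0.4601, 0.2808, 0.1696]
tool_rot: [-0.0, 0.997, -0.081, 0.0]
contact_force: [-0.1, 1.0, -0.6]
finger_gap: 0.0857
grasp_force: 0.0
```

Run:
```python
from h import *
c=imaging.read_camera("top"); t=c["image"][:,:,::-1]
print(world(c,157,214,.08))
a=cv2.resize(t[120:265,130:330],None,fx=4,fy=4,interpolation=cv2.INTER_CUBIC)
cv2.imwrite("pics/g1.png",cv2.convertScaleAbs(a,alpha=1.4))
```

```text
[0.48193192 0.41114248 0.08      ]
```

View pics/g1.png

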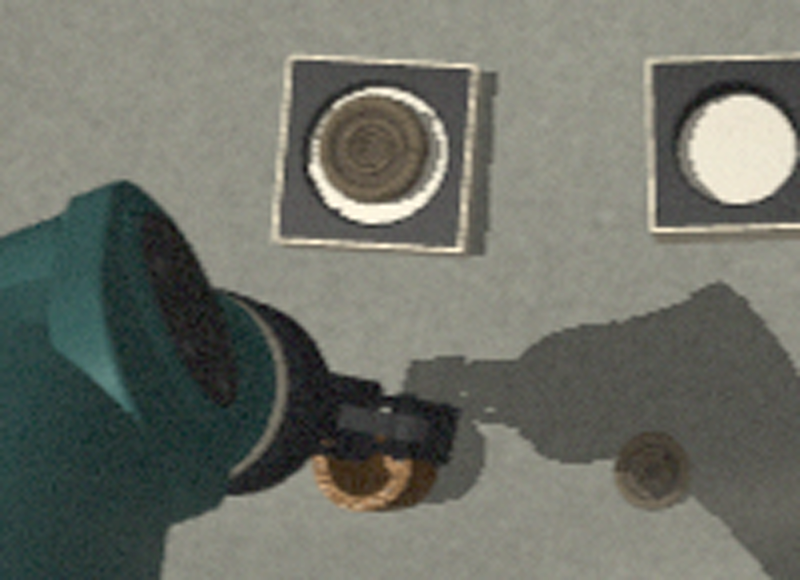

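The big ammonite lies flat in its cut-out at crop (373,149), with the cut-out centre at (378,155). The tool is just short of the guard, whose rim is at about (362,465). I'll move on to the guard.

Emit:
move_arm:
  series: [1, -0.08, 0, 0, 0, 1, -0.08, 0, 0, 0, 1, -0.08, 0, -0.17, 0, 1, -0.08, 0, -0.34, 0, 1, -0.08, 0, -0.49, 0, 1, -0.08, 0, -0.49, 0, 0, -0.08, 0, -0.49, 0, 0, -0.08, 0, -0.49, 0, 0, -0.08, 0, -0.49, 0, 0, -0.08, 0, -0.49, 0]
  squeeze: 50

```text
time: 14.55
tcp_pos: [0.443, 0.2824, 0.0489]
tool_rot: [-0.001, 0.997, -0.08, 0.002]
contact_force: [0.3, -1.5, 7.2]
finger_gap: 0.0486
grasp_force: 51.7
```

Emit:
move_arm:
  series: [0, 0, 0, 0.04, 0, 0, 0, 0, 0.14, 0, 0, 0, 0, 0.28, 0, 0, 0.08, -0.09, 0.38, 0, 0, 0.2, -0.22, 0.4, 0, 0, 0.32, -0.35, 0.4, 0, 0, 0.44, -0.48, 0.4, 0, 0, 0.56, -0.61, 0.4, 0, 0, 0.65, -0.7, 0.4, 0, 0, 0.69, -0.75, 0.4, 0]

```text
time: 15.55
tcp_pos: [0.6159, 0.0908, 0.1478]
tool_rot: [0.001, 0.997, -0.082, 0.001]
contact_force: [-0.2, -0.3, -3.1]
finger_gap: 0.0483
grasp_force: 52.8
```

Emit:
move_arm:
  series: [0, 0, 0.012, -0.04, 0, 0, 0, 0.012, -0.1, 0, 0, 0, 0.012, -0.16, 0, 0, 0, 0.012, -0.21, 0, 0, 0, 0.012, -0.25, 0, 0, 0, 0.012, -0.28, 0, 0, 0, 0.012, -0.3, 0, 0, 0, 0.012, -0.3, 0]

```text
time: 16.35
tcp_pos: [0.6135, 0.0973, 0.0711]
tool_rot: [0.0, 0.997, -0.08, -0.001]
contact_force: [-1.1, -0.2, -3.9]
finger_gap: 0.0482
grasp_force: 52.7
```

Emit:
move_arm:
  series: [0, 0.004, -0.01, -0.008, 0, 0, 0.004, -0.01, -0.014, 0, 0, 0.004, -0.01, -0.018, 0, 0, 0.004, -0.01, -0.022, 0, 0, 0.004, -0.01, -0.022, 0]

```text
time: 16.85
tcp_pos: [0.6152, 0.0946, 0.0671]
tool_rot: [-0.0, 0.997, -0.08, 0.0]
contact_force: [-0.9, -1.7, 1.8]
finger_gap: 0.0485
grasp_force: 53.2
```

Emit:
move_arm:
  series: [0.8, 0, 0, 0, 0, 1, 0, 0, 0, 0, 1, 0, 0, 0, 0, 1, 0, 0, 0.1, 0, 1, 0, 0, 0.3, 0, 1, 0, 0, 0.45, 0, 1, -0.18, -0.08, 0.45, 0, 1, -0.36, -0.16, 0.45, 0, 1, -0.54, -0.24, 0.45, 0, 1, -0.71, -0.325, 0.45, 0]

```text
time: 17.85
tcp_pos: [0.4354, 0.0131, 0.179]
tool_rot: [-0.0, 0.997, -0.08, 0.0]
contact_force: [0.0, -1.1, -0.2]
finger_gap: 0.0852
grasp_force: 0.0
```

Run:
```python
from h import *
c=imaging.read_camera("top"); s=imaging.read_camera("scene")
t=c["image"][120:265,280:380,::-1]; u=s["image"][100:260,270:410,::-1]
a=cv2.resize(t,None,fx=4,fy=4,interpolation=cv2.INTER_CUBIC); b=cv2.resize(u,None,fx=2.8,fy=2.8,interpolation=cv2.INTER_CUBIC)
o=np.zeros((580,800,3),np.uint8); o[:,:400]=a; o[:448,400:792]=b[:448,:392]
cv2.imwrite("pics/g2.png",cv2.convertScaleAbs(o,alpha=1.4))
```

```text
(no output)
```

View pics/g2.png

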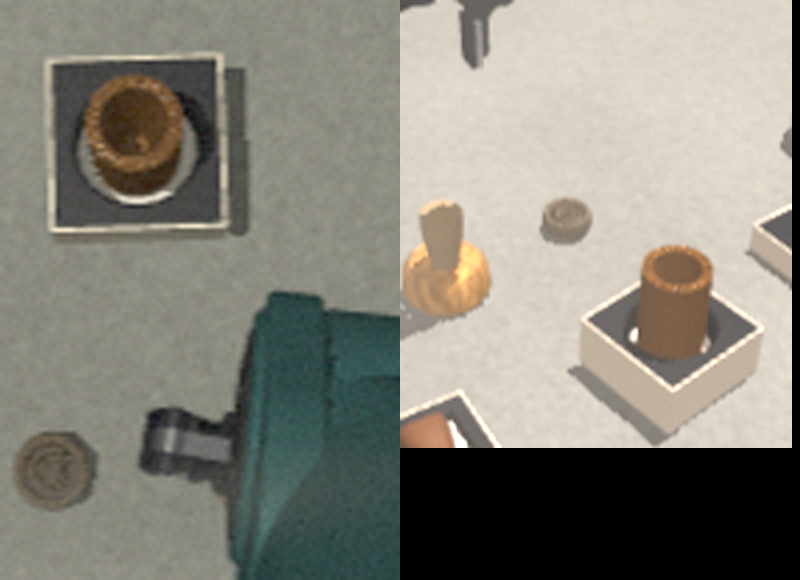

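The guard stands upright in the well, with its rim centre at top-crop (135,123) and scene-crop (677,269). Now I'll lower over the cone.

Emit:
move_arm:
  series: [1, 0.008, 0.002, 0, 0, 1, 0.008, 0.002, -0.17, 0, 1, 0.008, 0.002, -0.34, 0, 1, 0.008, 0.002, -0.44, 0, 1, 0.008, 0.002, -0.44, 0, 1, 0.008, 0.002, -0.44, 0]

```text
time: 18.55
tcp_pos: [0.4411, 0.0145, 0.0687]
tool_rot: [-0.0, 0.997, -0.08, 0.0]
contact_force: [-0.1, -0.3, 0.1]
finger_gap: 0.0852
grasp_force: 0.0
```

Run:
```python
from h import *
P=[]
for i in range(4): P.append(bot.read_state()["tcp_pos"]); c=imaging.read_camera("top"); s=imaging.read_camera("scene")
print(np.array(P).round(4))
print("rim top cam",world(c,280+(135.5)/4-.5,120+(123.5)/4-.5,.098))
print("rim scene cam",world(s,270+278/2.8-.5,100+269.5/2.8-.5,.098))
def tri(u,v,a,b):
    A=[];B=[]
    for cam,(x,y) in((c,(u,v)),(s,(a,b))):
        d=ray(cam,x,y); d/=np.linalg.norm(d); M=np.eye(3)-np.outer(d,d); A.append(M); B.append(M@cam["origin"])
    return np.linalg.solve(sum(A),sum(B))
print("tri",tri(280+135.5/4-.5,120+123.5/4-.5,270+278/2.8-.5,100+269.5/2.8-.5))
```

```text
[[0.4411 0.0145 0.0687]
 [0.4412 0.0144 0.0698]
 [0.4408 0.0144 0.0701]
 [0.4402 0.0143 0.0699]]
rim top cam [0.61140005 0.09295506 0.098     ]
rim scene cam [0.61232629 0.09360853 0.098     ]
tri [0.61182318 0.09337256 0.09771146]
```

The two cameras triangulate the rim to z = 97.7 mm, where 98 is expected, so the guard axis is at (0.6118, 0.0934). Now I'll grip the cone.

Emit:
move_arm:
  series: [1, -0.011, -0.004, 0, 0, 1, -0.011, -0.004, -0.04, 0, 1, -0.011, -0.004, -0.04, 0, 0, -0.011, -0.004, -0.04, 0, 0, -0.011, -0.004, -0.04, 0, 0, -0.011, -0.004, -0.04, 0, 0, -0.011, -0.004, -0.04, 0, 0, -0.011, -0.004, -0.04, 0, 0, -0.011, -0.004, -0.04, 0]
  squeeze: 40

```text
time: 19.85
tcp_pos: [0.4368, 0.0131, 0.0591]
tool_rot: [-0.0, 0.997, -0.08, 0.0]
contact_force: [0.0, 1.2, 4.6]
finger_gap: 0.031
grasp_force: 39.4
```

Emit:
move_arm:
  series: [0, 0, 0, 0.03, 0, 0, 0, 0, 0.1, 0, 0, 0, 0, 0.25, 0, 0, 0, 0, 0.42, 0, 0, 0.1, 0.05, 0.54, 0, 0, 0.25, 0.11, 0.54, 0, 0, 0.4, 0.18, 0.54, 0, 0, 0.55, 0.25, 0.54, 0, 0, 0.65, 0.3, 0.54, 0, 0, 0.697, 0.321, 0.54, 0]
  squeeze: 50

```text
time: 20.85
tcp_pos: [0.6128, 0.0955, 0.1938]
tool_rot: [-0.0, 0.997, -0.079, 0.001]
contact_force: [-0.5, 1.6, -1.1]
finger_gap: 0.0307
grasp_force: 49.8
```

Emit:
move_arm:
  series: [0, 0, 0, 0, 0, 0, 0, 0, 0, 0]

```text
time: 21.05
tcp_pos: [0.6088, 0.0921, 0.1933]
tool_rot: [0.001, 0.997, -0.081, -0.002]
contact_force: [0.2, -1.2, -1.2]
finger_gap: 0.0308
grasp_force: 49.8
```

Run:
```python
from h import *
P=[]
for i in range(4): P.append(bot.read_state()["tcp_pos"]); c=imaging.read_camera("top"); s=imaging.read_camera("scene")
print(np.array(P).round(4)); m=np.mean(P,0)
a=cv2.resize(s["image"][120:220,310:420,::-1],None,fx=5,fy=5,interpolation=cv2.INTER_CUBIC)
cv2.imwrite("pics/c1.png",cv2.convertScaleAbs(a,alpha=1.4))
f=lambda p:((np.array(pix(s,p))-[310,120]+.5)*5-.5).round(1)
z=m[2]-.0591+.0; 
for q in ([m[0]+.001,m[1],z],[m[0]+.001,m[1],z+.056],[.6118,.0934,.098]): print(q,f(q))
```

```text
[[0.6088 0.0921 0.1933]
 [0.6087 0.0919 0.1936]
 [0.6093 0.0923 0.1938]
 [0.61   0.0927 0.194 ]]
[np.float64(0.6101955093494865), np.float64(0.09224462724121704), np.float64(0.13458120874385426)] [297.  306.7]
[np.float64(0.6101955093494865), np.float64(0.09224462724121704), np.float64(0.19058120874385426)] [309.3 185.5]
[0.6118, 0.0934, 0.098] [294.6 380.3]
```

View pics/c1.png

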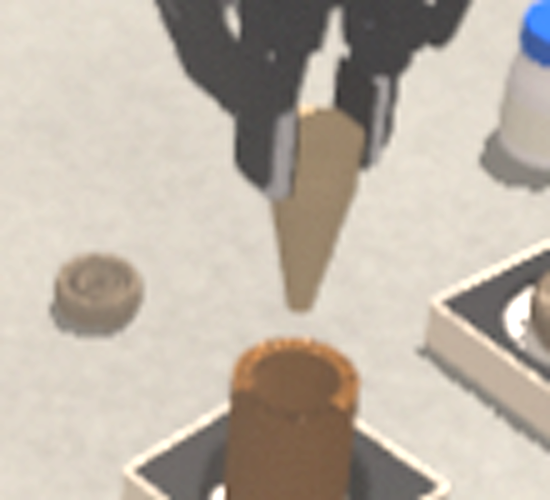

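The cone hangs straight. Its tip is at crop (300,306), predicted (297,307), just above the hollow's mouth at (295,378). I'll shift about 1 mm in x and lower it into the mouth.

Emit:
move_arm:
  series: [0, 0.005, 0, 0, 0, 0, 0.005, 0, -0.06, 0, 0, 0.005, 0, -0.12, 0, 0, 0.005, 0, -0.18, 0, 0, 0.005, 0, -0.23, 0, 0, 0.005, 0, -0.27, 0, 0, 0.005, 0, -0.3, 0, 0, 0.005, 0, -0.3, 0, 0, 0.005, 0, -0.3, 0, 0, 0.005, 0, -0.3, 0]

```text
time: 22.45
tcp_pos: [0.6127, 0.0933, 0.1194]
tool_rot: [-0.0, 0.997, -0.08, 0.001]
contact_force: [0.5, 0.3, -0.5]
finger_gap: 0.031
grasp_force: 49.8
```

Emit:
move_arm:
  series: [0, -0.004, -0.002, -0.01, 0, 0, -0.004, -0.002, -0.02, 0, 0, -0.004, -0.002, -0.03, 0, 0, -0.004, -0.002, -0.04, 0, 0, -0.004, -0.002, -0.05, 0, 0, -0.004, -0.002, -0.058, 0, 0, -0.004, -0.002, -0.064, 0, 0, -0.004, -0.002, -0.064, 0, 0, -0.004, -0.002, -0.064, 0]

```text
time: 23.35
tcp_pos: [0.6111, 0.0928, 0.1028]
tool_rot: [0.0, 0.997, -0.08, -0.0]
contact_force: [0.1, 1.2, -0.8]
finger_gap: 0.0306
grasp_force: 49.8
```

Emit:
move_arm:
  series: [0, 0, 0, -0.004, 0, 0, 0, 0, -0.008, 0, 0, 0, 0, -0.012, 0, 0, 0, 0, -0.014, 0, 0, 0, 0, -0.014, 0]

```text
time: 23.85
tcp_pos: [0.6112, 0.0929, 0.0993]
tool_rot: [-0.0, 0.997, -0.08, 0.0]
contact_force: [-0.2, -0.1, -0.9]
finger_gap: 0.0307
grasp_force: 49.8
```

Emit:
move_arm:
  series: [0, 0, 0, -0.003, 0, 0, 0, 0, -0.006, 0, 0, 0, 0, -0.008, 0, 0, 0, 0, -0.008, 0]

```text
time: 24.25
tcp_pos: [0.6121, 0.0927, 0.0991]
tool_rot: [-0.0, 0.997, -0.08, 0.001]
contact_force: [-1.1, -0.4, 9.8]
finger_gap: 0.0308
grasp_force: 50.8
```

The arm met contact at z = 99 mm, which is the height expected for the cone fully home. I'll release, rise and go to the small ammonite.

Emit:
move_arm:
  series: [0.6, 0, 0, 0, 0, 1, 0, 0, 0, 0, 1, 0, 0, 0, 0, 1, 0, 0, 0.06, 0, 1, 0, 0, 0.2, 0, 1, 0, 0, 0.35, 0, 1, -0.18, 0.04, 0.35, 0, 1, -0.36, 0.09, 0.35, 0, 1, -0.54, 0.135, 0.35, 0, 1, -0.7, 0.178, 0.35, 0]

```text
time: 25.25
tcp_pos: [0.4339, 0.1376, 0.1855]
tool_rot: [-0.0, 0.997, -0.08, -0.0]
contact_force: [-1.6, 1.3, -0.3]
finger_gap: 0.0855
grasp_force: 0.0
```

Emit:
move_arm:
  series: [1, 0, 0, 0, 0, 1, 0, 0, -0.2, 0, 1, 0, 0, -0.36, 0, 1, 0, 0, -0.36, 0, 1, 0, 0, -0.36, 0]

```text
time: 25.75
tcp_pos: [0.4367, 0.137, 0.0952]
tool_rot: [0.0, 0.997, -0.081, -0.0]
contact_force: [0.4, -1.1, -0.4]
finger_gap: 0.0855
grasp_force: 0.0
```

Run:
```python
from h import *
P=[]
for i in range(3): P.append(bot.read_state()["tcp_pos"]); c=imaging.read_camera("top"); s=imaging.read_camera("scene")
print(np.array(P).round(4))
a=cv2.resize(s["image"][120:240,290:430,::-1],None,fx=4,fy=4,interpolation=cv2.INTER_CUBIC)
b=cv2.resize(c["image"][120:190,285:345,::-1],None,fx=4,fy=4,interpolation=cv2.INTER_CUBIC)
o=np.zeros((480,800,3),np.uint8); o[:,:560]=a; o[:280,560:]=b
cv2.imwrite("pics/c2.png",cv2.convertScaleAbs(o,alpha=1.4))
```

```text
[[0.4367 0.137  0.0952]
 [0.4378 0.1375 0.0965]
 [0.4376 0.1377 0.0966]]
```

View pics/c2.png

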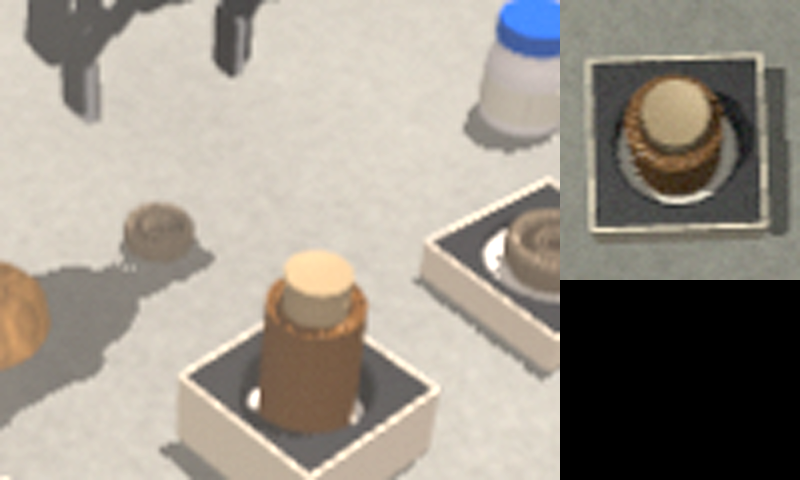

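The cone is seated straight in the guard, showing about 20 mm above the rim at crop (318,290). The tool stands over the small ammonite, so I'll lower and grip.

Emit:
move_arm:
  series: [1, 0.002, -0.002, -0.17, 0, 1, 0.002, -0.002, -0.3, 0, 1, 0.002, -0.002, -0.357, 0, 1, 0.002, -0.002, -0.357, 0, 0, 0.002, -0.002, -0.357, 0, 0, 0.002, -0.002, -0.357, 0, 0, 0.002, -0.002, -0.357, 0, 0, 0.002, -0.002, -0.357, 0, 0, 0.002, -0.002, -0.357, 0, 0, 0.002, -0.002, -0.357, 0]
  squeeze: 40

```text
time: 27.05
tcp_pos: [0.4373, 0.1373, 0.007]
tool_rot: [-0.001, 0.997, -0.08, 0.001]
contact_force: [-1.0, -0.2, 7.5]
finger_gap: 0.0408
grasp_force: 39.2
```

Emit:
move_arm:
  series: [0, 0, 0, 0.04, 0, 0, 0, 0, 0.14, 0, 0, 0, 0, 0.28, 0, 0, 0.04, -0.12, 0.38, 0, 0, 0.1, -0.28, 0.4, 0, 0, 0.16, -0.44, 0.4, 0, 0, 0.22, -0.6, 0.4, 0, 0, 0.29, -0.76, 0.4, 0, 0, 0.34, -0.88, 0.4, 0, 0, 0.38, -0.96, 0.4, 0]

```text
time: 28.05
tcp_pos: [0.5321, -0.1065, 0.1068]
tool_rot: [0.001, 0.997, -0.082, 0.001]
contact_force: [-0.4, 0.2, -0.2]
finger_gap: 0.0406
grasp_force: 40.7
```

Emit:
move_arm:
  series: [0, 0.06, -0.12, 0, 0, 0, 0.14, -0.27, 0, 0, 0, 0.22, -0.42, 0, 0, 0, 0.3, -0.57, 0, 0, 0, 0.36, -0.67, 0, 0, 0, 0.385, -0.715, -0.06, 0, 0, 0.385, -0.715, -0.15, 0, 0, 0.385, -0.715, -0.22, 0, 0, 0.385, -0.715, -0.22, 0, 0, 0.385, -0.715, -0.22, 0]

```text
time: 29.05
tcp_pos: [0.627, -0.2802, 0.0498]
tool_rot: [-0.001, 0.997, -0.079, -0.001]
contact_force: [-0.7, -0.0, -0.1]
finger_gap: 0.0405
grasp_force: 40.7
```

Emit:
move_arm:
  series: [0, 0.005, -0.012, 0, 0, 0, 0.005, -0.012, -0.04, 0, 0, 0.005, -0.012, -0.07, 0, 0, 0.005, -0.012, -0.09, 0, 0, 0.005, -0.012, -0.1, 0, 0, 0.005, -0.012, -0.1, 0, 0, 0.005, -0.012, -0.1, 0]

```text
time: 29.75
tcp_pos: [0.6292, -0.285, 0.0256]
tool_rot: [0.0, 0.997, -0.08, 0.0]
contact_force: [-0.1, 0.1, -0.7]
finger_gap: 0.0406
grasp_force: 40.7
```

Emit:
move_arm:
  series: [0, 0, 0, -0.004, 0, 0, 0, 0, -0.008, 0, 0, 0, 0, -0.012, 0, 0, 0, 0, -0.012, 0]

```text
time: 30.15
tcp_pos: [0.6293, -0.285, 0.0232]
tool_rot: [-0.0, 0.997, -0.08, 0.0]
contact_force: [-0.9, 1.5, 3.5]
finger_gap: 0.0409
grasp_force: 41.1
```

It touches the floor (3.5 N). I'll release, rise and clear out of view.

Emit:
move_arm:
  series: [0.7, 0, 0, 0, 0, 1, 0, 0, 0, 0, 1, 0, 0, 0, 0, 1, 0, 0, 0.1, 0, 1, 0, 0, 0.3, 0, 1, 0, 0, 0.5, 0, 1, -0.1, -0.16, 0.6, 0, 1, -0.2, -0.32, 0.6, 0, 1, -0.3, -0.48, 0.6, 0, 1, -0.4, -0.6, 0.6, 0]

```text
time: 31.15
tcp_pos: [0.5274, -0.4382, 0.1733]
tool_rot: [0.001, 0.997, -0.081, 0.0]
contact_force: [0.6, -0.8, -0.2]
finger_gap: 0.0851
grasp_force: 0.0
```

Run:
```python
from h import *
print(bot.read_state()["time"])
look("top","pics/f1.png",140,115,390,150,2)
```

```text
31.15
```

View pics/f1.png

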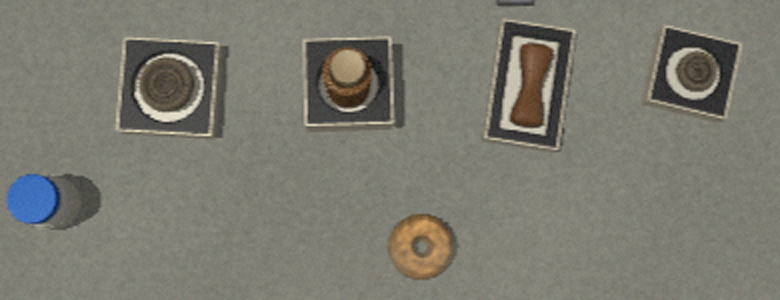

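All five pieces are in their places: big ammonite at (166,83), guard and cone at (348,75), bone at (531,84), small ammonite at (698,72). The jar hasn't moved, at (33,198). I'll let the arm settle and hand in.

Emit:
move_arm:
  series: [1, 0, 0, 0, 0, 1, 0, 0, 0, 0, 1, 0, 0, 0, 0, 1, 0, 0, 0, 0, 1, 0, 0, 0, 0]

```text
time: 31.7
tcp_pos: [0.5302, -0.4335, 0.1724]
tool_rot: [-0.0, 0.997, -0.079, 0.0]
contact_force: [1.2, -0.8, 0.3]
finger_gap: 0.0855
grasp_force: 0.0
```

```bash
python3 -c "
from bench import bot
print(bot.finish_job())"
```

```text
the job is handed in; nothing more can be done
None
```

I handed the job in at about 32 s. In the last picture all five fossils sit in their own cut-outs, with the cone seated in the upright guard and the jar where it stood; no verdict came back.

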